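# Fire the loaded spring hammer at the pipe ring

### The arm

A 6-joint arm with a two-finger parallel gripper is mounted at the origin on a cart in front of the work surface, level with it; the furniture and walls round the work are solid. World frame = base frame: x ahead of the robot, y to its left, z up, the work surface at z = 0. Lengths are in m, angles in rad, forces in N, time in s.
With the tool pointing down it reaches from about 0.25 to 0.8 m from the base axis. Payload 3.9 kg.
Tool frame: the origin (TCP) lies midway between the tips of the shut fingers; the grasp point (between the pads) lies 19 mm behind it; z points along the fingers, x is the direction in which the jaws open and shut, and the axes are right-handed (so a half turn about z gives the same grasp; the last joint's range is limited). The gripper opens to 85 mm and grips with 20 to 120 N. Pads are 22 mm wide; open, the fingers measure 114 mm over their backs; the gripper's body (76 mm by 85 mm) begins 54 mm behind the grasp point. The pads swing forward as they close: fully open they stand 13 mm farther back than shut.
Start: joints at [1.147, 0.26, -0.138, 1.173, 0, 1.571], TCP at [0.216, 0.479, 0.231] pointing down, gripper open.
Joint ranges: [-2.78, 2.78], [-0.83, 1.72], [-1.28, 1.37], [-1.9, 2.12], [-1.57, 1.48], [-3.14, 3.14]. Speed limits (rad/s): [2.57, 2.57, 3.14, 3.14, 3.14, 3.14].

### API

Orientations are given as a rotation vector (axis times angle).
In Python, from plant import * gives the robot as it stands. The module is installed in compiled form; this text tells all that it offers.
- The arm moves only by the tool play_rows, never from a script. Its arguments are lists of equal length, an entry for each row: "dp": the shift along the world's x, y, z in mm, a list of three; "turn": the turn about the world's z in degrees; "grip": the opening, from 0 (shut) to 1 (fully open). In form: {"dp": [[dx, dy, dz], ...], "turn": [turn, ...], "grip": [grip, ...]}. A call has 1 to 12 rows; each row shifts and turns the commanded pose from where the row before left it; what a row does not reach is not made up. A row lasts 1/10 s, in which the tool goes at most 50 mm and 8.59 degrees, less where a joint would pass 70% of its speed; a pose out of reach is approached as far as the arm can. A call is refused whole if a number of a shift passes 50 or a number of a turn 8.59, either way. A call with a gripper value outside its range is refused whole. The fingers move at their own pace and stop on an object; "squeeze" is the grip in N (left out, the last holds). Time passes only in rows, so rows that do not move let the fingers close. It gives the time, the measured TCP pose, the force and the opening at its end, in the units of the state.
- sense(): the state, without advancing time (a new reading comes with each control period).
- snapshot(name): name is "scene" or "top" or "wrist"; returns a dict with "frame" (480x640x3 uint8, red, green, blue), "z_map" (480x640 float32, m along the optical axis (not along the pixel's ray), 0 where there is no reading), "fx", "fy", "cx", "cy" (pixels), "pose" (4x4, takes a point from camera to world coordinates). Camera axes: x right, y down, z forward; pixel columns grow to the right and rows downward; lengths in m; the calibration is good to about 2 mm. A picture is of the moment at which its call begins.
- finish_job(): hands the job in, once; it reports no verdict.
The state is a dict: "t": time; "joint_pos": joint angles; "joint_vel": joint speeds; "joint_torque": joint torques, N m; "position": TCP position; "tool_rot": TCP orientation; "force": force on the tool from outside, world axes, zero at the start; "wrist_torque": the same for the moment, N m; "finger_gap": opening from 0.0 (shut) to 1.0 (fully open).
Only numpy, scipy, OpenCV 4.12 (cv2) and the standard library are available. Lean on these libraries where they do the work, as an engineer would, in place of code of your own. Each camera call takes 0.05 s, during which the arm holds its last target.

### The job

Two identical small spring-hammer impact testers stand on the bench; one has a black pipe ring lying on its anvil, the other is empty. On the loaded one, swing the hammer back by its black upright knob until the sear catches and let go so that it stays cocked by itself; then press the red trigger button so that the hammer flies and knocks the ring into the white catch bin. Do not touch the ring yourself, and leave the empty tester's hammer alone.

Things in the scene. Friction and masses are not known exactly. Their poses are not given: they have to be found in the camera images.
- tester: Loaded tester: fixed grey base 145 x 264 x 12 mm. Origin at its underside (its middle is at y = 6 mm); x away from the robot at yaw 0, y to the catch bin, z up. In its frame, mm: hammer pivot axis upright through (55, -8); anvil middle (-30, 34), top z 30; white catch bin, open to the top and to the anvil, inside x -71..11, y 56..134, floor z 12, wall tops z 68; trigger button (-52, -109).
- knob (a point): Centre of the black upright knob on the loaded tester's hammer arm, 16 mm across, z 70 to 110 mm (centre 90), free all round; the steel arm below has its top at z 64. It moves on a level circle of radius 85 mm about the pivot axis: at rest straight from the pivot to the tester's -x; cocking carries it towards -y and round to +x (anticlockwise seen from above).
- trigger_top (a point): Middle of the top of the loaded tester's red trigger button, 28 mm across, 78 mm above the bench when up, out of the hammer's reach. It goes straight down 11 mm (about 2 N at first, 5 N at the bottom) and springs back; a press of 9 mm or more lets the hammer go.
- hammer (a joint): Turn of the loaded hammer arm, rad: 0 at rest, grows as it is cocked. A spring pulls it to 0 (0.45 N m per rad, 6 N at the knob when cocked). From 0.85 to 1.07 its pin rides over the sear (a few N more); swung past 1.1 (stop at 1.36) and let go, it settles on the sear at about 1.08. Tripped, it flies to -0.3 at most and rests near 0.
- trigger (a joint): Depth of the loaded tester's trigger button, m: 0 up, 0.011 fully pressed; the hammer goes off at about 0.008. It also dips while the hammer's pin rides over the sear.
- pipe_ring: The specimen: a loose black plastic ring cut from a pipe, 45 mm outside diameter, 33 mm high, 16 g, lying flat on the loaded tester's anvil, top at z 63 mm, some 7 mm from the hammer at rest. Its origin lies on its outside, not in its middle: see ring_center.
- ring_center (a point): Centre of that ring.
- spare_hammer (a joint): The same turn of the empty tester's hammer arm, rad; 0 at rest. To be left alone.
Mind the look-alikes: they are no part of the job. Leave any purple look-alike of the pipe_ring alone.

How it is judged:
By the outcome, as a careful person would: the job done as asked, in the order asked, and still so for the second after the job is handed in, with the robot touching nothing.
It also fails if it takes over 45 s, if anything falls off the work surface, if the arm or the gripper's body presses on something with over 40 N, if the wrist force passes 120 N, or if a joint passes its speed limit or range.

## Working session

There is one attempt and no reset: what is moved stays moved. The work goes in short steps, Python scripts to look and compute and a tool call to move; the robot and the scene stay as the last step left them, time stands still between calls to the robot, and variables do not carry over. Pictures are saved under pics/ and viewed, and the job is handed in when it is done.

Besides the shell and the picture viewer there is one more tool, called after "Call:" by a JSON object that holds its "name" and its "arguments", one argument or row to a line. play_rows: Moves the arm, as the interface text tells. Its arguments: {"type":"object","properties":{"dp":{"type":"array"},"turn":{"type":"array"},"grip":{"type":"array"},"squeeze":{"type":"number"}},"required":["dp","turn","grip"]}

```bash
mkdir -p pics; python3 - <<'E'
from plant import *
import cv2,pickle
s=sense();print(s)
for n in("scene","top"):
    d=snapshot(n);pickle.dump(d,open(n+".pkl","wb"));cv2.imwrite(f"pics/{n}0.png",d["frame"][:,:,::-1]);print(n,d["fx"],d["cx"],d["cy"],d["pose"])
E
```

```text
{'t': 0.0, 'joint_pos': array([ 1.14698683e+00,  2.60693725e-01, -1.39420645e-01,  1.17268046e+00,
       -2.20823335e-06,  1.57077253e+00]), 'joint_vel': array([-0.00135601, -0.00090588,  0.00062444, -0.00147255,  0.00085341,
       -0.00145963]), 'joint_torque': array([ 1.61285694e-03, -4.05678713e+01,  2.53924137e+01,  1.88959460e-02,
       -1.36642443e-04, -1.04976183e-05]), 'position': array([0.21561196, 0.47791507, 0.2304403 ]), 'tool_rot': array([ 2.63803780e+00,  1.70397495e+00, -2.63421690e-03]), 'force': array([-0.13490577,  0.53746266,  0.1582727 ]), 'wrist_torque': array([0.03408477, 0.03251127, 0.03349021]), 'finger_gap': 1.0019622570990847}
scene 554.7066362284114 321.0044446806048 232.96541080325318 [[ 0.81897918 -0.39327298  0.41786298 -0.02717643]
 [-0.5736457  -0.54300555  0.61325001 -0.72524283]
 [-0.01427274 -0.74194429 -0.6703096   0.86362842]
 [ 0.          0.          0.          1.        ]]
top 499.25597343957156 314.62180598971077 234.82725651751224 [[-1.17206607e-03 -9.96306226e-01  8.58634397e-02  3.60614925e-01]
 [-9.99986294e-01  7.29581219e-04 -5.18455468e-03 -6.67007340e-03]
 [ 5.10275975e-03 -8.58683395e-02 -9.96293426e-01  1.29684580e+00]
 [ 0.00000000e+00  0.00000000e+00  0.00000000e+00  1.00000000e+00]]
```

View pics/scene0.png

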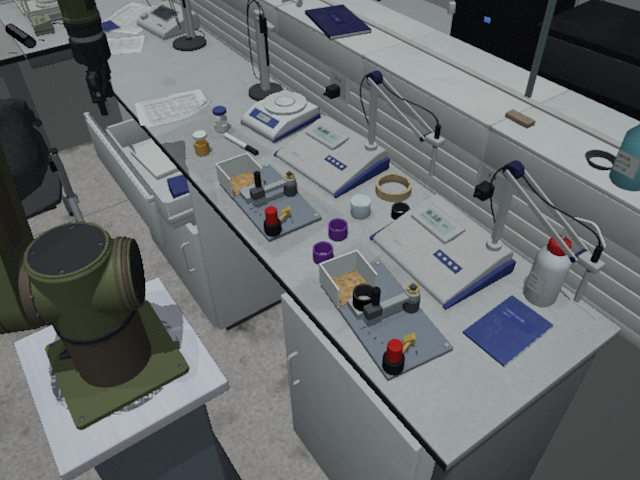

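View pics/top0.png

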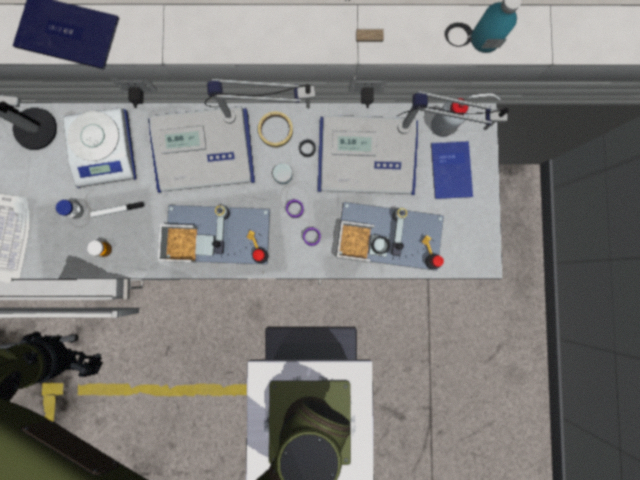

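The loaded tester is the right-hand one: ring at about (380,244) in the top view, red button at (437,261). The empty one has its red button at (260,255). Next I'll measure the loaded one.

```bash
cat > h.py <<'E'
import numpy as np,cv2,pickle
def ray(d,u,v,z):
    P=d["pose"];r=P[:3,:3]@np.array([(u-d["cx"])/d["fx"],(v-d["cy"])/d["fy"],1]);o=P[:3,3]
    return o+r*(z-o[2])/r[2]
def proj(d,p):
    P=d["pose"];c=P[:3,:3].T@(np.array(p)-P[:3,3]);return c[0]/c[2]*d["fx"]+d["cx"],c[1]/c[2]*d["fy"]+d["cy"]
def tri(d1,p1,d2,p2):
    L=[]
    for d,p in((d1,p1),(d2,p2)):
        P=d["pose"];r=P[:3,:3]@np.array([(p[0]-d["cx"])/d["fx"],(p[1]-d["cy"])/d["fy"],1]);L.append((P[:3,3],r/np.linalg.norm(r)))
    A=sum(np.eye(3)-np.outer(r,r) for o,r in L);b=sum((np.eye(3)-np.outer(r,r))@o for o,r in L);return np.linalg.solve(A,b)
E
python3 - <<'E'
from h import *
t=pickle.load(open("top.pkl","rb"));s=pickle.load(open("scene.pkl","rb"))
for d,n in((t,"top"),(s,"scene")):
    f=d["frame"].astype(int);m=((f[...,0]>110)&(f[...,1]<60)&(f[...,2]<60)).astype(np.uint8)
    k,l,st,c=cv2.connectedComponentsWithStats(m)
    for i in range(1,k):
        if st[i,4]>20:print(n,st[i],c[i],ray(d,*c[i],.078).round(4))
f=t["frame"];h=cv2.cvtColor(f,cv2.COLOR_RGB2HSV)
z=t["z_map"];v,u=np.mgrid[:480,:640]
P=t["pose"];X=np.stack([(u-t["cx"])/t["fx"]*z,(v-t["cy"])/t["fy"]*z,z],-1)@P[:3,:3].T+P[:3,3]
print("h bench",X[230,470],"base",X[262,400],X[220,430],f[225,425],f[225,470])
cv2.imwrite("pics/c1.png",cv2.resize(f[190:285,325:455,::-1],None,fx=6,fy=6,interpolation=cv2.INTER_CUBIC))
cv2.imwrite("pics/c2.png",cv2.resize(s["frame"][235:385,310:460,::-1],None,fx=4,fy=4,interpolation=cv2.INTER_CUBIC))
E
```

```text
top [452 103  15  10 112] [458.94642857 107.85714286] [ 0.7852 -0.3755  0.078 ]
top [253 249  11  12 107] [257.98130841 254.55140187] [0.4174 0.1253 0.078 ]
top [433 256   9  11  76] [436.80263158 260.76315789] [ 0.4019 -0.3114  0.078 ]
scene [265 207  12   7  67] [270.43283582 209.97014925] [0.4153 0.1217 0.078 ]
scene [551 237  11  13  48] [554.5        242.95833333] [ 0.8334 -0.3129  0.078 ]
scene [563 238   8  10  33] [567.3030303  242.21212121] [ 0.8564 -0.3267  0.078 ]
scene [388 339  15  13 151] [394.90728477 345.21192053] [ 0.4002 -0.3174  0.078 ]
h bench [ 4.84720134e-01 -4.19441767e-01  2.76158869e-04] base [ 0.40092729 -0.23255136  0.01442582] [ 0.50989652 -0.31293204  0.0104289 ] [124 135 152] [177 180 182]
```

View pics/c1.png

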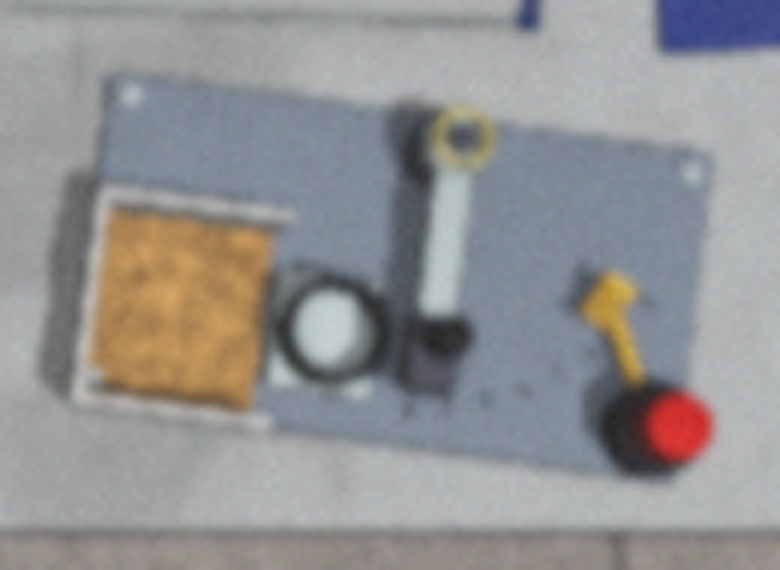

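View pics/c2.png

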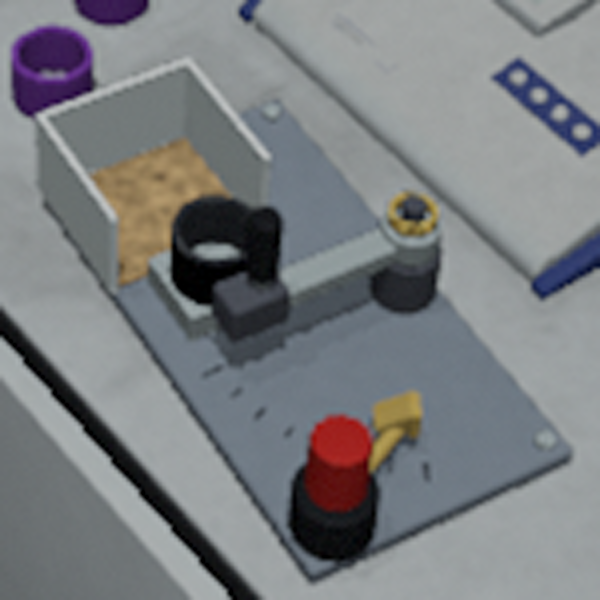

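```bash
python3 - <<'E'
from h import *
t=pickle.load(open("top.pkl","rb"));s=pickle.load(open("scene.pkl","rb"))
c=lambda x,y:(x/6+325-.42,y/6+190-.42); e=lambda x,y:(x/4+310-.37,y/4+235-.37)
TL=ray(t,*c(108,75),.012);TR=ray(t,*c(712,152),.012)
sTL=ray(s,*e(572,455),.012);sBR=ray(s,*e(315,580),.012)
print("TL",TL,"TR",TR,np.linalg.norm(TL-TR),"sTR",sTL,"sBR",sBR,np.linalg.norm(sTL-sBR))
d=TL-TR;print("yaw",np.degrees(np.arctan2(-d[0],d[1])))
d=sTL-sBR;print("yaw2",np.degrees(np.arctan2(d[1],d[0])))
kt=ray(t,*c(447,335),.11);ks=ray(s,*e(264,217),.11);print("knob",kt,ks)
rt=ray(t,*c(678,425),.078);rs=ray(s,*e(340,435),.078);print("btn",rt,rs)
pt=ray(t,*c(463,137),.075);ps=ray(s,*e(413,213),.075);print("pivot",pt,ps,tri(t,c(463,137),s,e(413,213)))
# fit: tester pts -> world with tester coords
L=np.array([[72.5,138],[72.5,-126],[72.5,-126],[-72.5,-126],[-30,-8],[-30,-8],[-52,-109],[-52,-109],[55,-8],[55,-8]])/1000
pv=tri(t,c(463,137),s,e(413,213))
W=np.array([TL,TR,sTL,sBR,kt,ks,rt,rs,pv,pv])[:,:2]
a=L-L.mean(0);b=W-W.mean(0);th=np.arctan2((a[:,0]*b[:,1]-a[:,1]*b[:,0]).sum(),(a*b).sum())
R=np.array([[np.cos(th),-np.sin(th)],[np.sin(th),np.cos(th)]]);o=W.mean(0)-R@L.mean(0)
print("fit",np.degrees(th),o);print(((W-(L@R.T+o))*1000).round(1))
np.savez("fit.npz",th=th,o=o)
for n,p in dict(knob=(-30,-8),piv=(55,-8),btn=(-52,-109),ring=(-30,34)).items():print(n,(R@np.array(p)/1000+o).round(4))
pv=R@np.array([.055,-.008])+o
for q in(0,.3,.6,.9,1.08,1.2,1.25):print(q,(pv+R@(-.085*np.array([np.cos(q),np.sin(q)]))).round(4))
E
```

```text
TL [ 0.55670361 -0.08610748  0.012     ] TR [ 0.5229792  -0.34725979  0.012     ] 0.2633208335644531 sTR [ 0.51828495 -0.35073168  0.012     ] sBR [ 0.37828345 -0.33288062  0.012     ] 0.14113496854259977
yaw -7.35827948962741
yaw2 -7.266357804385511
knob [ 0.43742485 -0.21414907  0.11      ] [ 0.43607446 -0.21842691  0.11      ]
btn [ 0.40270788 -0.31329293  0.078     ] [ 0.40237551 -0.31414489  0.078     ]
pivot [ 0.52128663 -0.22813734  0.075     ] [ 0.51671397 -0.2343015   0.075     ] [ 0.52221726 -0.22948461  0.0671814 ]
fit -7.730428199619609 [ 0.46750066 -0.21381751]
[[-1.2  0.7]
 [ 0.6  1.2]
 [-4.1 -2.3]
 [-0.4 -4. ]
 [ 0.7  3.6]
 [-0.6 -0.7]
 [ 1.4  1.5]
 [ 1.1  0.7]
 [ 1.3 -0.3]
 [ 1.3 -0.3]]
knob [ 0.4367 -0.2177]
piv [ 0.5209 -0.2291]
btn [ 0.4013 -0.3148]
ring [ 0.4423 -0.1761]
0 [ 0.4367 -0.2177]
0.3 [ 0.4371 -0.2431]
0.6 [ 0.445  -0.2673]
0.9 [ 0.4596 -0.288 ]
1.08 [ 0.4711 -0.298 ]
1.2 [ 0.4797 -0.3035]
1.25 [ 0.4835 -0.3055]
```

Call:
{"name": "play_rows", "arguments": {
  "dp": [
    [11, -35, 0],
    [11, -35, 0],
    [11, -35, 0],
    [11, -35, 0],
    [11, -35, 0],
    [11, -35, 0],
    [11, -35, 0],
    [11, -35, 0],
    [11, -35, 0],
    [11, -35, 0]
  ],
  "turn": [-8.2, -8.2, -8.2, -8.2, -8.2, -8.2, -8.2, -8.2, -8.2, -8.2],
  "grip": [0.6, 0.6, 0.6, 0.6, 0.6, 0.6, 0.6, 0.6, 0.6, 0.6],
  "squeeze": 25
}}

```text
t: 1.1
position: [0.3257, 0.127, 0.2311]
tool_rot: [3.109, -0.453, -0.0]
force: [1.1, -0.4, 0.2]
finger_gap: 0.602
```

Call:
{"name": "play_rows", "arguments": {
  "dp": [
    [11, -35, 0],
    [11, -35, 0],
    [11, -35, 0],
    [11, -35, 0],
    [11, -35, 0],
    [11, -35, 0],
    [11, -35, 0],
    [11, -35, 0],
    [11, -35, 0],
    [11, -35, 0]
  ],
  "turn": [-8.2, -8.2, -8.2, -8.2, -8.2, -8.2, -8.2, -8.2, -8.2, -8.2],
  "grip": [0.6, 0.6, 0.6, 0.6, 0.6, 0.6, 0.6, 0.6, 0.6, 0.6]
}}

```text
t: 2.1
position: [0.4358, -0.2229, 0.2309]
tool_rot: [2.048, -2.382, -0.001]
force: [0.2, 0.0, 0.2]
finger_gap: 0.598
```

Call:
{"name": "play_rows", "arguments": {
  "dp": [
    [0, 0, 0],
    [0, 0, 0]
  ],
  "turn": [0, 0],
  "grip": [0.6, 0.6]
}}

```text
t: 2.3
position: [0.4354, -0.2217, 0.2306]
tool_rot: [2.054, -2.376, -0.003]
force: [0.1, -0.3, -0.2]
finger_gap: 0.598
```

```bash
python3 - <<'E'
from plant import *
from scipy.spatial.transform import Rotation as Ro
import cv2,pickle
s=sense();print(s["t"],s["joint_pos"].round(3),s["position"].round(4),s["force"],s["finger_gap"])
x=Ro.from_rotvec(s["tool_rot"]).as_matrix();print(x.round(3));import math;print(math.degrees(math.atan2(x[1,0],x[0,0])))
from h import *
f=np.load("fit.npz")
d=snapshot("wrist");pickle.dump(d,open("w1.pkl","wb"));cv2.imwrite("pics/w1.png",d["frame"][:,:,::-1])
print(proj(d,[.4367,-.2177,.11]),proj(d,[.4013,-.3148,.078]))
E
```

```text
2.3 [-0.471  0.2   -0.221  1.152  0.     2.815] [ 0.4354 -0.2217  0.2306] [ 0.12194691 -0.32716776 -0.17358674] 0.5979747543568191
[[-0.144 -0.99  -0.002]
 [-0.99   0.144  0.001]
 [-0.001  0.002 -1.   ]]
-98.30636781091958
(np.float64(314.24217845362193), np.float64(231.29881425432367)) (np.float64(423.1827039134005), np.float64(244.19586409808343))
```

View pics/w1.png

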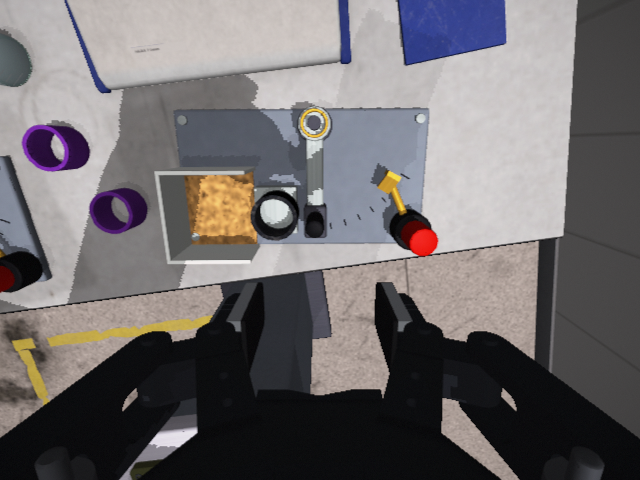

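The wrist view shows the loaded tester with its knob at about (316,222), pivot at (314,122) and button at (424,243). I'll refine the knob position from this closer view.

```bash
python3 - <<'E'
from h import *
d=pickle.load(open("w1.pkl","rb"));cv2.imwrite("pics/w1c.png",cv2.resize(d["frame"][90:270,230:450,::-1],None,fx=3,fy=3,interpolation=cv2.INTER_CUBIC))
print(d["pose"].round(3),d["fx"]);z=d["z_map"]
print(z[205:240:3,316])
print("knob",ray(d,316,221,.11),"btn",ray(d,423,243,.078),"piv",ray(d,314,122,.068))
a=ray(d,176,110,.012);b=ray(d,428,110,.012);print(a,b,np.linalg.norm(a-b),np.degrees(np.arctan2(-(a-b)[0],(a-b)[1])))
E
```

```text
[[-0.146 -0.951 -0.272  0.505]
 [-0.989  0.14   0.04  -0.232]
 [-0.     0.275 -0.961  0.374]
 [ 0.     0.     0.     1.   ]] 330.90330102968613
[0.31599241 0.31335753 0.3145243  0.29333168 0.2819326  0.27211106
 0.26975203 0.27021864 0.27065828 0.272143   0.273502   0.37418842]
knob [ 0.44508461 -0.22042361  0.11      ] btn [ 0.40249337 -0.31470176  0.078     ] piv [ 0.52343619 -0.23004765  0.068     ]
[ 0.55899574 -0.09177207  0.012     ] [ 0.52132538 -0.34687872  0.012     ] 0.25787295491703743 -8.399887120913542
```

View pics/w1c.png

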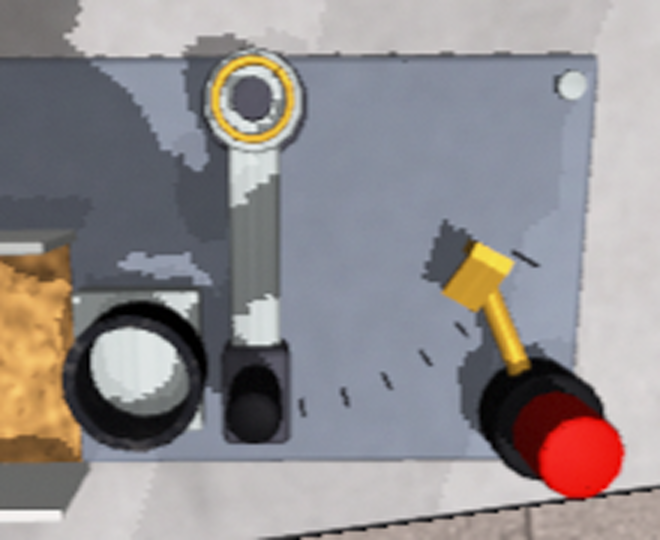

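Call:
{"name": "play_rows", "arguments": {
  "dp": [
    [2, 4, 0],
    [0, 0, -25],
    [0, 0, -25],
    [0, 0, -25],
    [0, 0, -25],
    [0, 0, -20],
    [0, 0, -15],
    [0, 0, -10],
    [0, 0, -8],
    [0, 0, 0]
  ],
  "turn": [0.7, 0, 0, 0, 0, 0, 0, 0, 0, 0],
  "grip": [0.6, 0.6, 0.6, 0.6, 0.6, 0.6, 0.6, 0.6, 0.6, 0.6]
}}

```text
t: 3.35
position: [0.4374, -0.2166, 0.0778]
tool_rot: [2.071, -2.362, -0.002]
force: [-0.9, 0.2, 1.2]
finger_gap: 0.599
```

```bash
python3 - <<'E'
from plant import *
from h import *
s=sense();print(s["position"],s["force"])
d=snapshot("scene");cv2.imwrite("pics/s2.png",cv2.resize(d["frame"][200:380,290:460,::-1],None,fx=3,fy=3))
d=snapshot("wrist");cv2.imwrite("pics/w2.png",d["frame"][:,:,::-1])
E
```

```text
[ 0.43741176 -0.21662959  0.07778657] [-0.88984854  0.15991084  1.16422601]
```

View pics/s2.png

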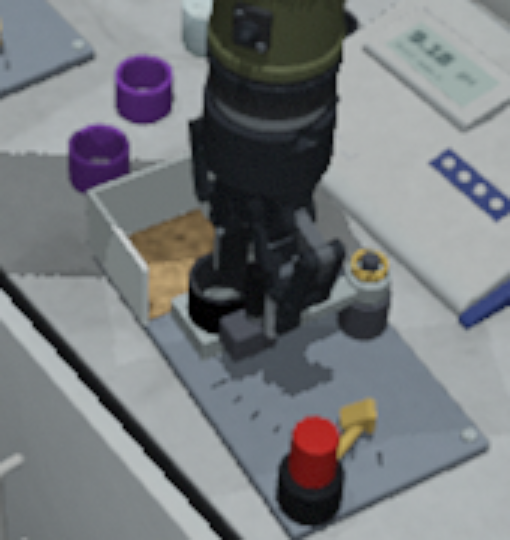

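View pics/w2.png

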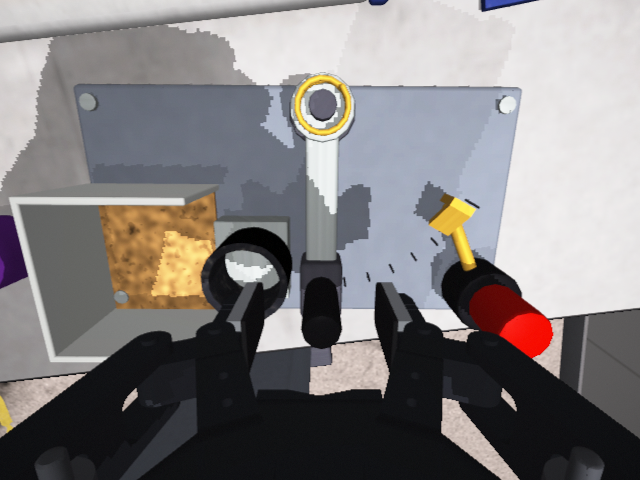

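The knob at (322,320) sits between the pads, and the left finger is clear above the ring. Closing now.

Call:
{"name": "play_rows", "arguments": {
  "dp": [
    [0, 0, 0],
    [0, 0, 0],
    [0, 0, 0],
    [0, 0, 0],
    [0, 0, 0],
    [0, 0, 0]
  ],
  "turn": [0, 0, 0, 0, 0, 0],
  "grip": [0.4, 0.25, 0.1, 0.1, 0.1, 0.1],
  "squeeze": 25
}}

```text
t: 4.05
position: [0.4383, -0.2178, 0.0789]
tool_rot: [-2.069, 2.363, -0.002]
force: [-0.4, -0.5, 5.2]
finger_gap: 0.178
```

```bash
python3 - <<'E'
from plant import *
from h import *
s=sense();p=s["position"][:2];print(p,s["force"],s["finger_gap"])
pv=np.array([.5215,-.2295]);v=p-pv;print(np.linalg.norm(v))
v=np.array([.4371,-.2177])-pv;print(np.linalg.norm(v))
Q=np.linspace(0,1.2,11);pr=v
for q in Q:
    n=np.array([np.cos(q)*v[0]-np.sin(q)*v[1],np.sin(q)*v[0]+np.cos(q)*v[1]]);print(round(q,2),(pv+n).round(4),((n-pr)*1000).round(1));pr=n
E
```

```text
[ 0.43833466 -0.21779071] [-0.36490055 -0.47429296  5.15491411] 0.17786064136741345
0.08398559872792631
0.08522088945792573
0.0 [ 0.4371 -0.2177] [0. 0.]
0.12 [ 0.4363 -0.2279] [ -0.8 -10.2]
0.24 [ 0.4367 -0.2381] [  0.4 -10.2]
0.36 [ 0.4384 -0.2482] [  1.6 -10.1]
0.48 [ 0.4412 -0.258 ] [ 2.8 -9.8]
0.6 [ 0.4452 -0.2674] [ 4.  -9.4]
0.72 [ 0.4503 -0.2763] [ 5.1 -8.9]
0.84 [ 0.4564 -0.2845] [ 6.1 -8.2]
0.96 [ 0.4634 -0.2919] [ 7.  -7.4]
1.08 [ 0.4713 -0.2984] [ 7.9 -6.5]
1.2 [ 0.4799 -0.3039] [ 8.6 -5.5]
```

Call:
{"name": "play_rows", "arguments": {
  "dp": [
    [-1, -10, 0],
    [0.5, -10, 0],
    [1.5, -10, 0],
    [3, -10, 0],
    [4, -9.5, 0]
  ],
  "turn": [6.9, 6.9, 6.9, 6.9, 6.9],
  "grip": [0.1, 0.1, 0.1, 0.1, 0.1]
}}

```text
t: 4.55
position: [0.4462, -0.2671, 0.0789]
tool_rot: [-2.68, 1.637, -0.001]
force: [0.8, 2.2, 6.0]
finger_gap: 0.18
```

Call:
{"name": "play_rows", "arguments": {
  "dp": [
    [5, -9, 0],
    [6, -8, 0],
    [7, -7.5, 0],
    [8, -6.5, 0],
    [8.5, -5.5, 0],
    [2, -1, 0],
    [0, 0, 0]
  ],
  "turn": [6.9, 6.9, 6.9, 6.9, 6.9, 1, 0],
  "grip": [0.1, 0.1, 0.1, 0.1, 0.1, 0.1, 0.1]
}}

```text
t: 5.25
position: [0.4799, -0.3027, 0.0787]
tool_rot: [-3.049, 0.747, 0.008]
force: [-7.0, 5.8, 12.0]
finger_gap: 0.176
```

```bash
python3 - <<'E'
from plant import *
from h import *
s=sense();p=s["position"][:2];print(p,s["force"],s["finger_gap"])
v=p-np.array([.5215,-.2295]);print(np.linalg.norm(v),np.arctan2(v[1],v[0])+np.pi+np.radians(7.7))
d=snapshot("wrist");cv2.imwrite("pics/w3.png",d["frame"][:,:,::-1])
E
```

```text
[ 0.47987705 -0.30269136] [-7.0292933   5.82564114 11.98518693] 0.17641414071795034
0.08419884273135575 1.1881099779594408
```

View pics/w3.png

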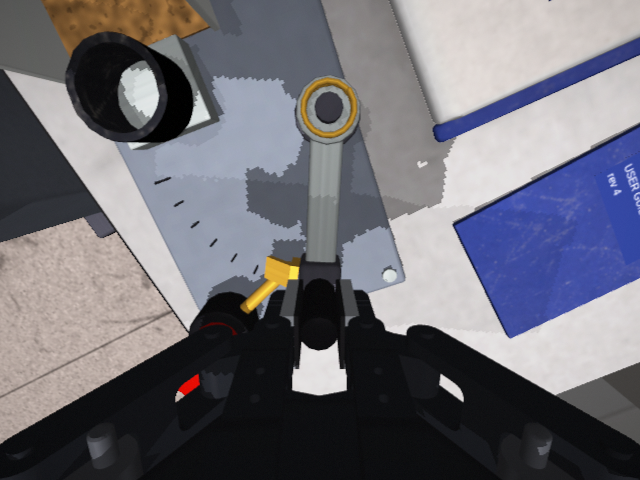

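Call:
{"name": "play_rows", "arguments": {
  "dp": [
    [-2, 1.5, 0],
    [-2, 1.5, 0],
    [-2, 1.5, 0],
    [0, 0, 0]
  ],
  "turn": [-1.5, -1.5, -1.5, 0],
  "grip": [0.1, 0.1, 0.1, 0.1]
}}

```text
t: 5.7
position: [0.4735, -0.2985, 0.0787]
tool_rot: [-3.018, 0.869, 0.008]
force: [-5.6, 3.3, 11.0]
finger_gap: 0.179
```

Call:
{"name": "play_rows", "arguments": {
  "dp": [
    [0, 0, 0],
    [0, 0, 0],
    [0, 0, 0],
    [0, 0, 0],
    [0, 0, 0]
  ],
  "turn": [0, 0, 0, 0, 0],
  "grip": [0.2, 0.35, 0.5, 0.5, 0.5]
}}

```text
t: 6.2
position: [0.4767, -0.3001, 0.0782]
tool_rot: [3.019, -0.868, 0.0]
force: [-0.7, 0.0, 0.6]
finger_gap: 0.5
```

```bash
python3 - <<'E'
from plant import *
from h import *
s=sense();p=s["position"][:2];print(s["position"],s["force"],s["finger_gap"])
v=p-np.array([.5215,-.2295]);print(np.linalg.norm(v),np.arctan2(v[1],v[0])+np.pi+np.radians(7.7))
d=snapshot("wrist");cv2.imwrite("pics/w4.png",d["frame"][:,:,::-1])
E
```

```text
[ 0.47666172 -0.3001288   0.07816082] [-0.70390777  0.04160698  0.63099104] 0.49975120512687227
0.08365942510822952 1.1395397480529756
```

View pics/w4.png

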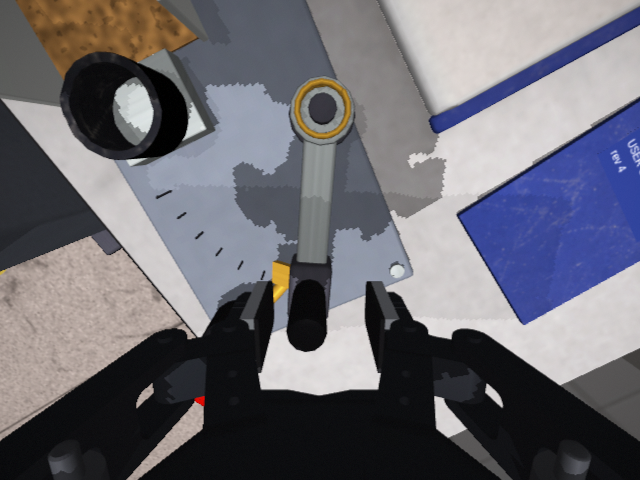

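It is cocked on its own: the knob at (306,330) is free between the open pads and no force reads. Rise, shut, and go over to the button.

Call:
{"name": "play_rows", "arguments": {
  "dp": [
    [0, 0, 15],
    [0, 0, 25],
    [0, 0, 30],
    [-20, -3, 0],
    [-30, -6, 0],
    [-24.5, -5.5, 0],
    [0, 0, 0],
    [0, 0, 0],
    [0, 0, 0]
  ],
  "turn": [0, 0, 0, 0, 0, 0, 0, 0, 0],
  "grip": [0.5, 0.5, 0.5, 0, 0, 0, 0, 0, 0]
}}

```text
t: 7.15
position: [0.4029, -0.3147, 0.1485]
tool_rot: [3.019, -0.868, 0.002]
force: [-0.6, -0.7, 0.1]
finger_gap: -0.003
```

```bash
python3 - <<'E'
from plant import *
from h import *
s=sense();print(s["position"],s["force"],s["finger_gap"])
d=snapshot("wrist");cv2.imwrite("pics/w5.png",d["frame"][:,:,::-1]);print(proj(d,[.402,-.3143,.078]))
d=snapshot("scene");cv2.imwrite("pics/s5.png",cv2.resize(d["frame"][200:400,290:470,::-1],None,fx=3,fy=3))
E
```

```text
[ 0.40287258 -0.31470641  0.1484552 ] [-0.55478327 -0.73918141  0.06959552] -0.0025963530083940446
(np.float64(317.2183475293818), np.float64(251.147762306342))
```

View pics/w5.png

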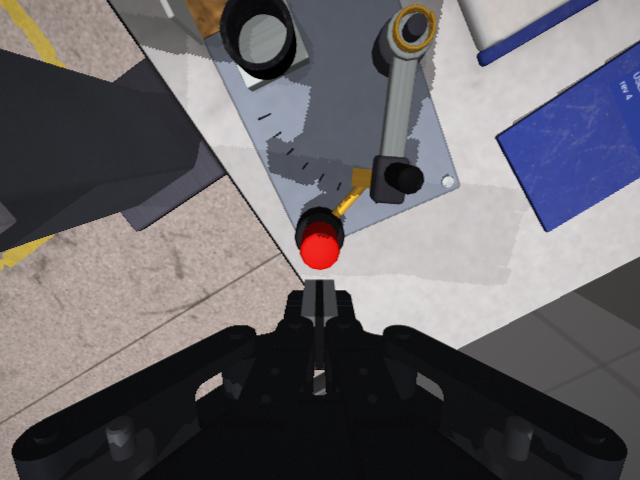

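View pics/s5.png

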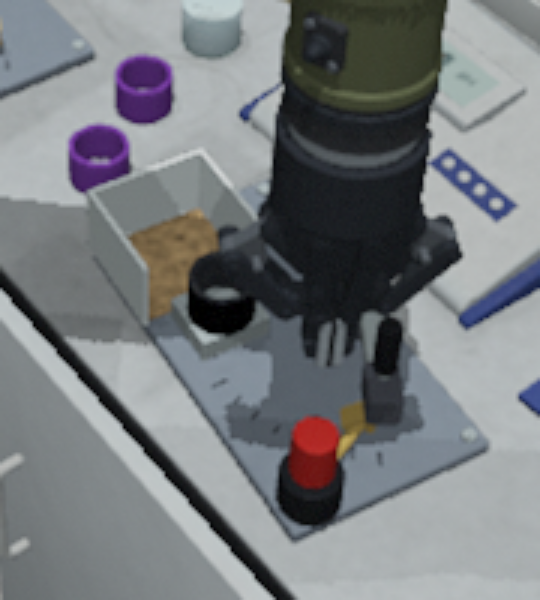

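Call:
{"name": "play_rows", "arguments": {
  "dp": [
    [-1, 0.5, -25],
    [0, 0, -25],
    [0, 0, -15],
    [0, 0, -6],
    [0, 0, -5],
    [0, 0, -4],
    [0, 0, -1],
    [0, 0, 0]
  ],
  "turn": [0, 0, 0, 0, 0, 0, 0, 0],
  "grip": [0, 0, 0, 0, 0, 0, 0, 0]
}}

```text
t: 8.05
position: [0.4012, -0.3139, 0.0678]
tool_rot: [-3.019, 0.868, -0.001]
force: [-1.6, 1.9, 4.8]
finger_gap: 0.002
```

```bash
python3 - <<'E'
from plant import *
from h import *
s=sense();print(s["position"],s["force"])
d=snapshot("wrist");cv2.imwrite("pics/w6.png",d["frame"][:,:,::-1])
E
```

```text
[ 0.40123034 -0.31387726  0.0678287 ] [-1.61215215  1.86852454  4.83826879]
```

View pics/w6.png

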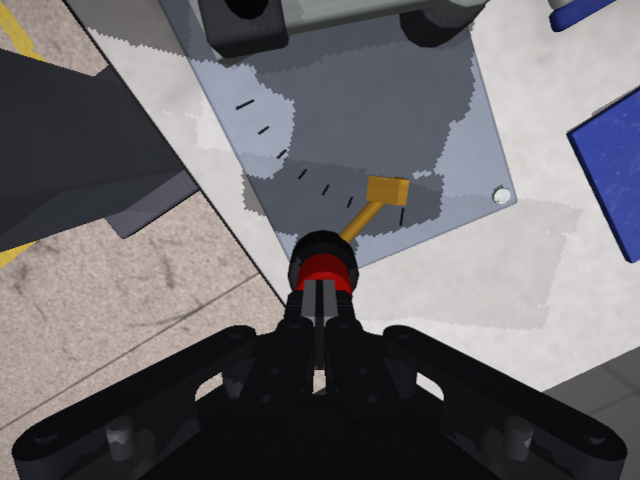

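The button is pressed and the hammer has gone back to rest, with its head now at (245,25). I'll retreat and look for the ring.

Call:
{"name": "play_rows", "arguments": {
  "dp": [
    [0, 0, 15],
    [0, 0, 40],
    [0, 0, 50],
    [0, 0, 40],
    [0, 0, 0],
    [0, 0, 0],
    [0, 0, 0]
  ],
  "turn": [0, 0, 0, 0, 0, 0, 0],
  "grip": [0, 0, 0, 0, 0, 0, 0]
}}

```text
t: 8.8
position: [0.4005, -0.3138, 0.2113]
tool_rot: [-3.019, 0.868, 0.002]
force: [-0.4, 0.7, 0.6]
finger_gap: -0.0
```

```bash
python3 - <<'E'
from plant import *
from h import *
s=sense();print(s["t"],s["position"],s["force"])
d=snapshot("top");a=cv2.resize(d["frame"][190:285,325:455,::-1],None,fx=4,fy=4)
d=snapshot("scene");cv2.imwrite("pics/s7.png",cv2.resize(d["frame"][150:400,200:470,::-1],None,fx=2.2,fy=2.2));cv2.imwrite("pics/t7.png",a)
E
```

```text
8.8 [ 0.40048562 -0.31378693  0.21134952] [-0.40184474  0.7401972   0.60520783]
```

View pics/s7.png

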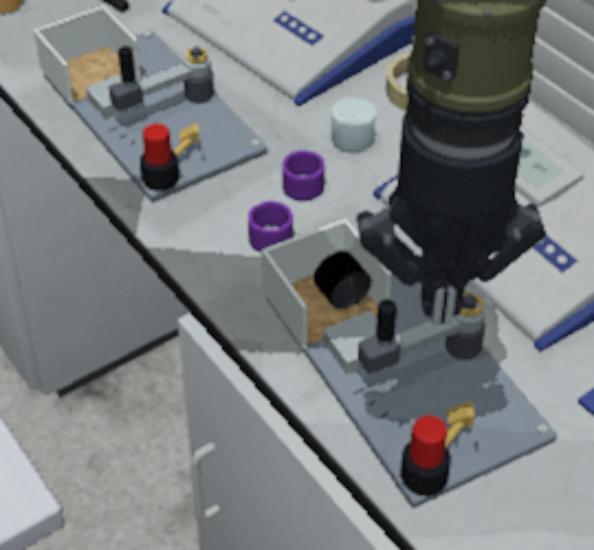

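View pics/t7.png

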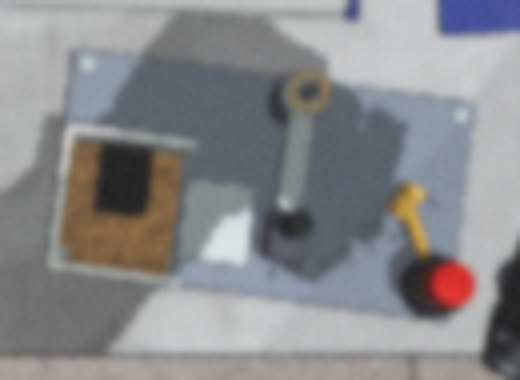

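Call:
{"name": "play_rows", "arguments": {
  "dp": [
    [0, 0, 0],
    [0, 0, 0],
    [0, 0, 0],
    [0, 0, 0],
    [0, 0, 0],
    [0, 0, 0],
    [0, 0, 0],
    [0, 0, 0]
  ],
  "turn": [0, 0, 0, 0, 0, 0, 0, 0],
  "grip": [0, 0, 0, 0, 0, 0, 0, 0]
}}

```text
t: 9.7
position: [0.4009, -0.314, 0.2124]
tool_rot: [-3.019, 0.868, -0.0]
force: [0.2, 0.0, -0.2]
finger_gap: -0.003
```

```bash
python3 - <<'E'
from plant import *
from h import *
d=snapshot("top");cv2.imwrite("pics/t8.png",cv2.resize(d["frame"][190:285,325:455,::-1],None,fx=4,fy=4))
E
```

```text
(no output)
```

View pics/t8.png

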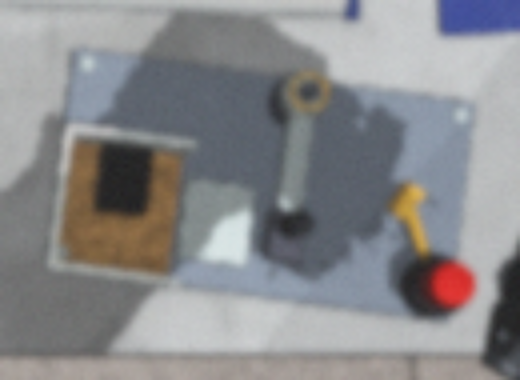

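The ring lies still inside the bin at (125,180), and the hammer is at rest at (290,220).

```bash
python3 -c "
from plant import *
print(finish_job())"
```

```text
the job is handed in; nothing more can be done
None
```

The job is done and handed in at about 9.8 s on the robot's clock: the ring is in the white catch bin of the loaded tester.

- **Cocking:** I gripped the knob and swung the hammer to about 1.19 rad, eased it back a little and opened the fingers. The hammer stayed cocked by itself, with the knob clear of both fingers and about 0.9 N left on the tool, close to its unloaded reading.
- **Firing:** I pressed the red button with the shut fingers to a tool height of 67.8 mm, about 10 mm down, with a contact force of about 5 N. The hammer flew back to rest.
- **Last checks:** Two top views, about 0.9 s apart, show the ring lying still on its side inside the bin. The hammer was near rest, the gripper was well clear of everything and the force reading was near zero. The scene view shows the empty tester's hammer and the purple rings where they were.

The camera estimates of the tester's position differed from each other by up to about 4 mm. This did not affect the grasp or the press.

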